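# Lift a germination pod out of the herb garden with tongs

## Robot

A 7-joint arm with a two-finger parallel gripper is mounted at the origin on the work surface. World frame = base frame: x ahead of the robot, y to its left, z up, the work surface at z = 0. Lengths are in m, angles in rad, forces in N, time in s.
With the tool pointing down it reaches from about 0.425 to 0.875 m from the base axis. Payload 4.7 kg.
Tool frame: the origin (TCP) lies on the mounting face of the last link; the fingertips stand 182 mm ahead of it and the grasp point (between the pads) lies 164 mm ahead of it; z points along the fingers, y is the direction in which the jaws open and shut (so a half turn about z gives the same grasp; the last joint's range is limited). The gripper opens to 87 mm and grips with 3 to 60 N. Pads are 19 mm wide; open, the fingers measure 117 mm over their backs; the gripper's body (75 mm by 190 mm) begins 51 mm behind the grasp point.
Start: joints at [-1.124, 0.321, -0.07, 1.45, 0.023, 1.371, -0.057], TCP at [0.273, 0.59, 0.405] pointing down, gripper open.
Joint ranges: [-2.86, 2.86], [-0.3, 2.09], [-1.38, 1.24], [0.06, 2.45], [-1.56, 4.7], [0.09, 2.05], [-2.69, 2.69]. Speed limits (rad/s): [2.57, 2.57, 3.14, 3.14, 3.14, 3.14, 3.14].

## Interface

Orientations are given as a rotation vector (axis times angle).
In Python, from bench import ctrl gives the robot as it stands. The module is installed in compiled form; this text tells all that it offers.
- The arm moves only by the tool play_rows, never from a script. Its argument "targets" is text: rows parted by semicolons, each of 7 numbers parted by spaces: the shift along the tool's x, y, z in cm, then the turn, a rotation vector about the tool's x, y, z in rad, then the opening, from -1 (shut) to 1 (fully open). In form: x y z ax ay az grip; .... A call has 1 to 20 rows; each row shifts and turns the pose as measured when the row begins, along the tool's axes as they then stand; what a row does not reach is not made up. A row lasts 1/8 s, in which the tool goes at most 62.5 mm and 10.7 degrees, less where a joint would pass 70% of its speed; a pose out of reach is approached as far as the arm can. A call is refused whole if a number of a shift passes 6.25 or a number of a turn 0.188, either way. A call with a gripper value outside its range is refused whole. The fingers move at their own pace and stop on an object; "newtons" is the grip in N (left out, the last holds). Time passes only in rows, so rows that do not move let the fingers close. It gives the time, the measured TCP pose, the force and the opening at its end, in the units of the state.
- ctrl.get_state(): the state, without advancing time (a new reading comes with each control period).
- ctrl.get_image(name): name is "scene" or "top"; returns a dict with "pixels" (384x512x3 uint8, blue, green, red), "depth" (384x512 float32, m along the optical axis (not along the pixel's ray), 0 where there is no reading), "intrinsics" (3x3 intrinsics, pixels), "k1" (the pictures are not rectified: a ray, as slopes to the right and down, at radius r is drawn at 1 + k1 r^2 times it, then the intrinsics apply), "R" (3x3) and "t" (3): a world point X has camera coordinates R X + t. Camera axes: x right, y down, z forward; pixel columns grow to the right and rows downward; lengths in m; the calibration is good to about 2 mm. A picture is of the moment at which its call begins.
- ctrl.close_job(): hands the job in, once; it reports no verdict.
The state is a dict: "time": time; "joint_positions": joint angles; "qd": joint speeds; "joint_torque": joint torques, N m; "position": TCP position; "tool_rot": TCP orientation; "ft_force": force on the tool from outside, world axes, zero at the start; "torque": the same for the moment, N m; "grip_width": opening from 0.0 (shut) to 1.0 (fully open).
Only numpy, scipy, OpenCV 4.12 (cv2) and the standard library are available. Lean on these libraries where they do the work, as an engineer would, in place of code of your own. Each camera call takes 0.05 s, during which the arm holds its last target.

## Task

Swing the herb garden's lamp bar back, away from the robot, until it is well clear of all three pods (at least 65 degrees from lying along the row), then pick up the kitchen tongs from their rest and use them to pull the tall, round-topped pod up out of its well without the gripper ever touching the pod. Finish still holding the pod in the tongs, upright and at least 5 cm clear above the planter's top; leave the lamp swung away, the two short pods in their wells and everything else where it stands.

Things in the scene. Friction and masses are not known exactly. Their poses are not given: they have to be found in the camera images.
- planter: White herb garden fixed to the counter: 110 mm deep (its x), 230 mm long (its y), 70 mm high; origin at the centre of its underside; its -x side, with a tray front 6 mm proud, faces the robot. On top three round wells, 40 mm wide, 18 mm deep, at y = -62, 0, +62 mm, x = 0, each with a pod standing loosely in it. A lamp post, 24 mm thick, stands at x = 0, y = +140 mm.
- lamp (a joint): Angle of the lamp bar about its upright post: 0 when it lies over the row of pods (pointing along the planter's -y), growing anticlockwise from above as its end swings away from the robot; 1.57 when it points along the planter's +x; stop at 1.6 rad. Light friction (about 1 N at the knob); it stays where it is left.
- lamp_knob (a point): On the upright grey knob on the lamp bar: a round pin 14 mm wide that rises 45 mm above the bar; this point is on its axis, 28 mm above the bar's top and 100 mm out from the post's axis. The bar is white, 40 mm wide, 18 mm thick, its underside 152 mm above the counter; it reaches 230 mm from the post's axis.
- lamp_hinge (a point): Point on the vertical axis of the lamp post, at the height of the bar's underside. The bar turns about the vertical line through it.
- pod_center (a point): Centre (half-way up) of the pod to lift: tall, round-topped, cork, 32 mm in diameter, 55 mm high (straight sides up to 44 mm), about 40 g. It stands upright in one of the three wells (any of them), its foot 52 mm above the counter, so that 37 mm stands out above the deck.
- pod: The same tall round-topped pod; origin at the centre of its underside, z up along the pod.
- short_pod_a: Short flat-topped cork pod, 32 mm in diameter, 36 mm high, in another well (18 mm stands out); origin at the centre of its underside. Leave it.
- short_pod_b: The other short flat-topped cork pod, same size. Leave it.
- rest: White ceramic tongs rest fixed to the counter: plate 190 mm (x) by 90 mm (y), 5 mm thick, with two cross bars 14 mm thick, their tops 28 mm above the counter, at x = -70 and +72 mm; the fingers can reach down between the bars. Origin at the centre of its underside.
- tongs_grip (a point): Mid-way between the two grey grip pads of the steel kitchen tongs (115 g), half-way up their 24 mm height, near their centre of mass, 40 mm above the counter at the start. They lie on their side across the rest: x points from head to jaws, z up; the arms close along y. Grip pads: 44 mm long, 24 mm high, 54 mm over their outsides when open. Tongs reach 130 mm behind and 108 mm ahead of this point.
- tongs_jaws (a point): Mid-way between the open jaws, 95 mm ahead of tongs_grip along x, same height. Jaw pads: 26 mm long, 24 mm high; open, 55 mm apart inside. Squeezing the grips 1 mm closes the jaws 2 mm: at 48 mm over the grips the jaws are 43 mm apart inside, 58 mm outside; at about 42 mm they touch a 32 mm pod. Both arms move alike, so the jaws meet on the centre line.
- tongs_left: Left (+y) arm of the tongs, with its grip pad and jaw; origin on its hinge at the head, 100 mm behind tongs_grip. A spring pushes it open with about 7 N at the grip pad (8 N when closed on the pod), so a part-closed gripper already carries the tongs.
- tongs_right: Right (-y) arm of the tongs, likewise.
- pot: Bystander: terracotta pot, 110 mm wide, 100 mm high; origin at its underside. Leave it alone.
- cup: Bystander: clear acrylic cup, 72 mm wide, 95 mm high; origin at its underside. Leave it alone.
- coasters: Bystander: stack of round white ceramic coasters, 96 mm wide, 18 mm high; origin at its underside. Leave it alone.
- trowel: Bystander: steel hand trowel with wooden handle, 260 mm long, lying flat; origin at its underside. Leave it alone.
- feed_bottle: Bystander: white plastic plant-feed bottle, 52 mm wide, 130 mm high; origin at its underside. Leave it alone.
- seed_jar: Bystander: small glass seed jar, 60 mm wide, 70 mm high; origin at its underside. Leave it alone.

How it is judged:
On the way, in this order (a step that is already met when the one before it is completed fails the run):
1. the lamp bar is swung well clear of the pods (value of joint lamp above 1.05 rad), for 0.2 s.
2. the tongs are lifted off their rest in the gripper (contact force between the fingers and tongs_left above 0.3 N and contact force between the fingers and tongs_right above 0.3 N and contact force between tongs_left and rest below 0.05 N and height (world z) of tongs_grip above 0.06 m), for 0.2 s.
3. the tongs are closed on the tall pod (contact force between each of tongs_left, tongs_right and pod above 0.3 N and contact force between the fingers and tongs_left above 0.3 N and contact force between the fingers and tongs_right above 0.3 N), for 0.2 s.
At the end, for the whole second after the job is handed in: The tall pod is squeezed between both tongs arms, held by the fingers, foot over 40 mm above the planter, lean under 0.5 rad, still, touching neither robot nor planter; lamp above 1.0 rad; short pods within 15 mm of their starts and upright; other things within 30 mm, not tipped (all of step 3 and height (world z) of pod_center above 0.1375 m and angle between pod's own z axis and vertical below 0.5 rad and contact force between pod and the arm below 0.05 N and contact force between pod and the fingers below 0.05 N and contact force between pod and planter below 0.05 N and linear speed of pod below 0.03 m/s and value of joint lamp above 1 rad and distance of each of short_pod_a, short_pod_b from where it was at the start of the episode below 0.015 m and angle between each of short_pod_a, short_pod_b, pot, cup, coasters, trowel, feed_bottle, seed_jar's own z axis and vertical below 0.3 rad and distance of each of pot, cup, coasters, trowel, feed_bottle, seed_jar from where it was at the start of the episode below 0.03 m); the arm keeps its last pose, push and grip.
It fails at once if the robot itself touches the tall pod (contact force between pod and the fingers above 0.3 N or contact force between pod and the arm above 0.3 N).
It fails at once if a short pod is knocked out of its well (distance of any of short_pod_a, short_pod_b from where it was at the start of the episode above 0.03 m).
It fails at once if a bystander is disturbed (distance of any of pot, cup, coasters, trowel, feed_bottle, seed_jar from where it was at the start of the episode above 0.04 m).
It also fails if it takes over 54 s, if anything falls off the work surface, if the arm or the gripper's body presses on something with over 40 N, if the wrist force passes 120 N, or if a joint passes its speed limit or range.

## Working session

There is one attempt and no reset: what is moved stays moved. The work goes in short steps, Python scripts to look and compute and a tool call to move; the robot and the scene stay as the last step left them, time stands still between calls to the robot, and variables do not carry over. Pictures are saved under pics/ and viewed, and the job is handed in when it is done.

Besides the shell and the picture viewer there is one more tool, called after ">>>" as a command line: name --argument value ..., lists and objects as JSON in quotes. play_rows: Moves the arm, as the interface text tells. Its arguments: {"type":"object","properties":{"targets":{"type":"string"},"newtons":{"type":"number"}},"required":["targets"]}

```bash
mkdir -p pics
cat > h.py <<'E'
from bench import ctrl
import numpy as np, cv2
def grab(n):
    im=ctrl.get_image(n); np.savez(n+'.npz',**{k:np.array(v) for k,v in im.items()}); return im
def world(im,u,v,z=None,d=None):
    K=np.array(im['intrinsics']);k1=float(im['k1']);R=np.array(im['R']);t=np.array(im['t'])
    xd=np.array([(u-K[0,2])/K[0,0],(v-K[1,2])/K[1,1]]);x=xd.copy()
    for _ in range(30): x=xd/(1+k1*(x@x))
    r=np.array([x[0],x[1],1.]); c=-R.T@t; w=R.T@r
    if z is not None: return c+w*(z-c[2])/w[2]
    return c+w*d
def cloud(im):
    K=np.array(im['intrinsics']);k1=float(im['k1']);R=np.array(im['R']);t=np.array(im['t'])
    D=np.array(im['depth']);v,u=np.mgrid[:D.shape[0],:D.shape[1]]
    xd=np.stack([(u-K[0,2])/K[0,0],(v-K[1,2])/K[1,1]],-1);x=xd.copy()
    for _ in range(30): x=xd/(1+k1*(x**2).sum(-1,keepdims=True))
    P=np.concatenate([x,np.ones(x.shape[:2]+(1,))],-1)*D[...,None]
    return (P-t)@R
E
python3 - <<'E'
from h import *
for n in('scene','top'):
    im=grab(n); cv2.imwrite(f'pics/{n}0.png',cv2.resize(im['pixels'],(800,600),interpolation=cv2.INTER_CUBIC))
    print(n,np.array(im['intrinsics']),im['k1'],-np.array(im['R']).T@im['t'])
print(ctrl.get_state())
E
```

```text
scene [[425.54453558   0.         253.87487739]
 [  0.         425.54453558 187.24478716]
 [  0.           0.           1.        ]] 0.03165130877043515 [1.38115082 0.57047208 0.82293931]
top [[451.71550194   0.         265.14921761]
 [  0.         451.71550194 191.58817045]
 [  0.           0.           1.        ]] -0.12958080543092065 [ 0.36536582 -0.05443079  1.5709702 ]
{'time': 0.1, 'joint_positions': array([-1.12390679,  0.32172326, -0.07008104,  1.45155268,  0.02255124,
        1.37080163, -0.05689322]), 'qd': array([ 1.14819688e-03, -8.72143176e-04,  3.50664712e-04, -1.59054059e-03,
        6.88142029e-06,  1.42637309e-05,  1.07824451e-03]), 'joint_torque': array([ 2.53519938e-04, -4.92569053e+01, -4.05610772e-01, -3.13397169e+01,
       -6.40302384e-02,  3.94251966e-02,  5.67229267e-05]), 'position': array([0.27255686, 0.58988886, 0.40378737]), 'tool_rot': array([-6.74429521e-01, -3.06801913e+00,  2.62116105e-03]), 'ft_force': array([ 0.51250941, -0.38685481,  0.56071812]), 'torque': array([ 0.00847169, -0.00656396, -0.00140361]), 'grip_width': 0.9989492419735421}
```

View pics/scene0.png

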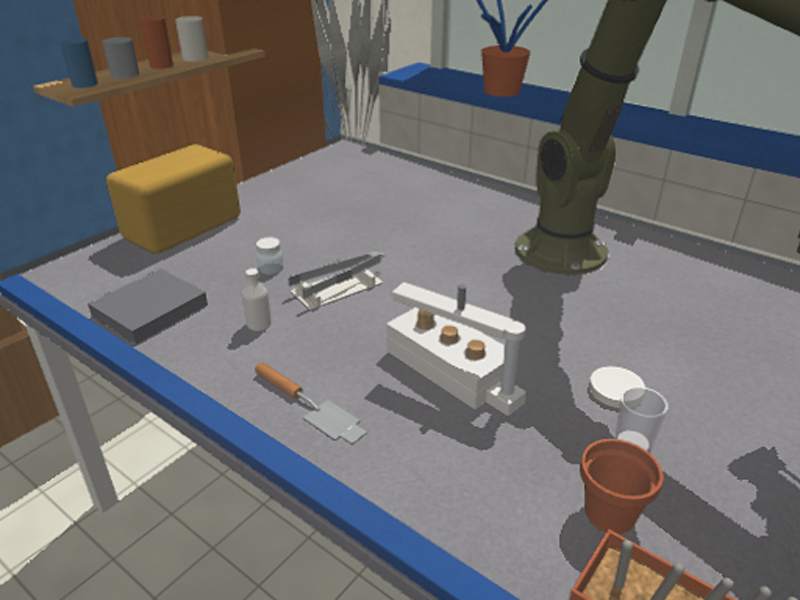

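View pics/top0.png

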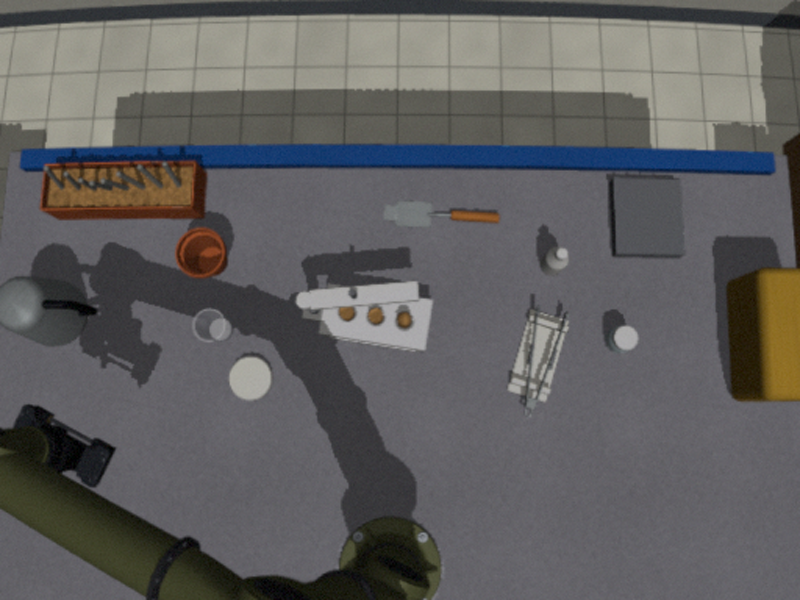

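The scene view shows the tall pod farthest from the post (about 425,318). From the top, the pods are at (347,313), (375,315) and (404,319), the lamp post at (303,300), the knob at (353,292), and the tongs at about (540,350) with jaws at the top. Next I'll measure them.

```bash
cat > m.py <<'E'
from h import *
ims={n:grab(n) for n in('top','scene')}
for n,im in ims.items():
    P=cloud(im); px=im['pixels'].astype(int); hsv=cv2.cvtColor(im['pixels'],cv2.COLOR_BGR2HSV)
    reg=(P[...,0]>.35)&(P[...,0]<.9)&(P[...,1]>-.55)&(P[...,1]<.3)
    print('==',n,'floor z',np.median(P[...,2][(abs(P[...,0]-.5)<.05)&(abs(P[...,1])<.1)&(abs(P[...,2])<.03)]))
    cork=(hsv[...,1]>90)&(hsv[...,0]<22)&reg&(P[...,2]>.06)&(P[...,2]<.14)
    nc,l,st,ce=cv2.connectedComponentsWithStats(cork.astype(np.uint8))
    for i in range(1,nc):
        if st[i,4]>15:
            Q=P[l==i]; z=np.percentile(Q[:,2],90); T=Q[Q[:,2]>z-.006]
            print('cork',ce[i].round(1),st[i,4],'topz',z.round(4),'mean',T.mean(0).round(4),'bbox',Q.min(0).round(3),Q.max(0).round(3))
    def rect(m,name):
        Q=P[m]
        if len(Q)<10: print(name,'few');return
        (c,s,a)=cv2.minAreaRect((Q[:,:2]*1000).astype(np.float32)); print(name,len(Q),'z',np.median(Q[:,2]).round(4),'c',np.round(c,1),'s',np.round(s,1),'a',round(a,2), cv2.boxPoints((c,s,a)).round(0).tolist())
    rect(reg&(P[...,2]>.162)&(P[...,2]<.18)&(P[...,1]>-.15)&(P[...,1]<.25)&(P[...,0]<.75),'bar')
    rect(reg&(P[...,2]>.19)&(P[...,2]<.23)&(P[...,1]>-.15)&(P[...,1]<.25),'knob')
    rect(reg&(P[...,2]>.063)&(P[...,2]<.078)&(P[...,1]>-.15)&(P[...,1]<.25)&(P[...,0]<.68)&(hsv[...,1]<60),'deck')
    rect(reg&(P[...,2]>.035)&(P[...,2]<.06)&(P[...,1]<-.2)&(P[...,1]>-.4)&(P[...,0]>.35)&(P[...,0]<.75),'tongs')
E
python3 m.py
python3 - <<'E'
from h import *
d=np.load('top.npz');p=d['pixels']
cv2.imwrite('pics/topz.png',cv2.resize(p[170:275,180:390],(800,400),interpolation=cv2.INTER_CUBIC))
d=np.load('scene.npz');p=d['pixels']
cv2.imwrite('pics/scz.png',cv2.resize(p[150:275,150:350],(800,500),interpolation=cv2.INTER_CUBIC))
E
```

```text
== top floor z 0.0001380868179590423
cork [221.5 200.1] 62 topz 0.0928 mean [0.545  0.0928 0.0898] bbox [0.533 0.078 0.074] [0.556 0.109 0.095]
cork [240.1 201.7] 69 topz 0.0924 mean [0.5427 0.0306 0.0894] bbox [0.527 0.018 0.061] [0.557 0.045 0.095]
cork [258.2 204.2] 66 topz 0.1093 mean [ 0.5334 -0.0293  0.1067] bbox [ 0.518 -0.041  0.068] [ 0.545 -0.015  0.111]
bar 947 z 0.1698 c [572.1  63. ] s [ 41.  245.1] a 5.28 [[540.0, 183.0], [563.0, -61.0], [604.0, -57.0], [581.0, 187.0]]
knob 23 z 0.213 c [571.1  70.4] s [12.  12.5] a 23.68 [[563.0, 74.0], [568.0, 62.0], [579.0, 67.0], [574.0, 79.0]]
deck 1361 z 0.0703 c [543.2  45. ] s [257.6 110.6] a 81.31 [[469.0, -74.0], [578.0, -91.0], [617.0, 164.0], [508.0, 181.0]]
tongs 316 z 0.0495 c [ 510.7 -335.9] s [ 78.6 332.4] a 77.19 [[340.0, -337.0], [664.0, -411.0], [682.0, -334.0], [357.0, -261.0]]
== scene floor z nan
cork [270.3 203.1] 48 topz 0.1048 mean [ 0.5442 -0.0226  0.103 ] bbox [ 0.535 -0.032  0.073] [ 0.553 -0.011  0.107]
cork [287.3 211.6] 55 topz 0.0903 mean [0.545  0.0358 0.0881] bbox [0.529 0.02  0.085] [0.563 0.051 0.092]
cork [304.4 220.9] 59 topz 0.0903 mean [0.5521 0.0987 0.0885] bbox [0.536 0.085 0.085] [0.568 0.113 0.091]
bar 918 z 0.1701 c [574.5  67.9] s [ 45.7 247.8] a 5.51 [[540.0, 189.0], [564.0, -58.0], [609.0, -53.0], [585.0, 193.0]]
knob 53 z 0.2065 c [573.8  73.8] s [16.7 12.4] a 55.16 [[564.0, 70.0], [574.0, 63.0], [584.0, 77.0], [574.0, 84.0]]
deck 1468 z 0.0703 c [547.1  52. ] s [269.4 114.2] a 80.48 [[469.0, -71.0], [581.0, -90.0], [626.0, 175.0], [513.0, 194.0]]
tongs 603 z 0.0451 c [ 521.7 -340.9] s [ 76.1 354.1] a 80.45 [[341.0, -349.0], [690.0, -408.0], [703.0, -333.0], [353.0, -274.0]]
  return _methods._mean(a, axis=axis, dtype=dtype,
  ret = ret.dtype.type(ret / rcount)
```

View pics/topz.png

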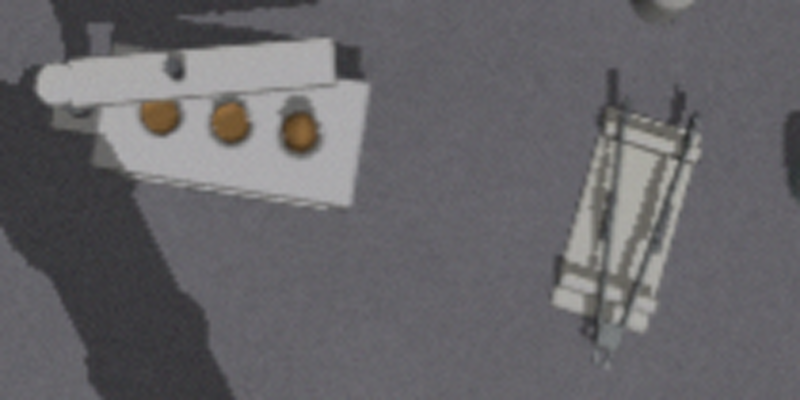

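View pics/scz.png

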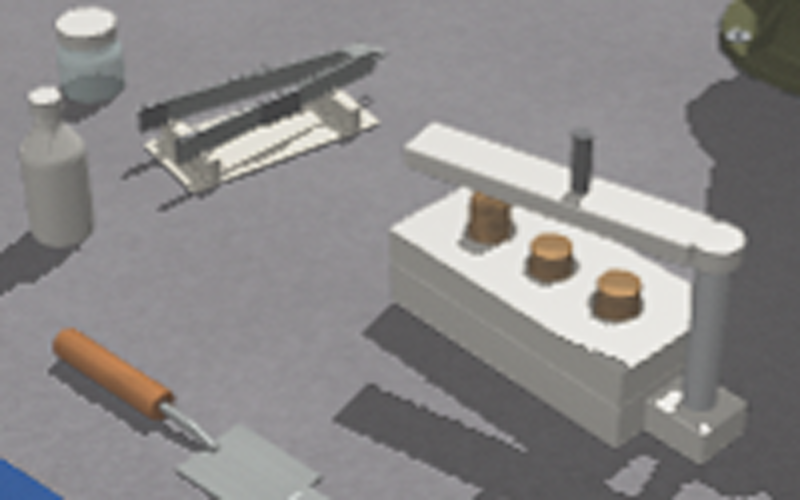

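The tall pod is in the end well away from the post. Its top is at z≈0.108, and the short pods' tops are at 0.088. The hinge is at about (0.562, 0.170) and the knob at (0.571, 0.070), 100 mm apart as specified. The plan is to grip the knob lightly and carry it round its arc.

```bash
cat > go.py <<'E'
import sys
from h import *
from scipy.spatial.transform import Rotation as Ro
# usage: go.py x y z(fingertip-world TCP z) yaw_of_tool_y_deg -> total delta in tool frame
def delta(x,y,z,yaw):
    s=ctrl.get_state(); R=Ro.from_rotvec(s['tool_rot']); M=R.as_matrix()
    a=np.radians(yaw); Y=np.array([np.cos(a),np.sin(a),0]);Z=np.array([0,0,-1.]);T=np.c_[np.cross(Y,Z),Y,Z]
    d=M.T@(np.array([x,y,z])-s['position'])*100
    r=(R.inv()*Ro.from_matrix(T)).as_rotvec()
    print('t',s['time'],'pos',s['position'].round(4),'yawY',np.degrees(np.arctan2(M[1,1],M[0,1])).round(1),'tilt z',M[:,2].round(3),'q',s['joint_positions'].round(2),'F',s['ft_force'].round(1),'g',round(s['grip_width'],3))
    print('shift cm',d.round(2),'turn',r.round(3))
if __name__=='__main__': delta(*map(float,sys.argv[1:]))
E
python3 go.py .571 .070 .42 41
python3 - <<'E'
from h import *
# front edge of deck, tongs details from stored top
d=dict(np.load('top.npz'));P=cloud(d)
m=(abs(P[...,2]-.07)<.006)&(P[...,1]>-.05)&(P[...,1]<.13)&(P[...,0]<.56)&(P[...,0]>.4)
pts=[]
for c in range(P.shape[1]):
    r=np.where(m[:,c])[0]
    if len(r): q=P[r.max(),c]; pts.append(q[:2])
pts=np.array(pts); f=np.polyfit(pts[:,1],pts[:,0],1); res=pts[:,0]-np.polyval(f,pts[:,1])
k=abs(res)<.005; f=np.polyfit(pts[k,1],pts[k,0],1); print('front edge slope',f,np.degrees(np.arctan(f[0])),len(pts),k.sum())
E
```

```text
t 0.2 pos [0.2726 0.59   0.4041] yawY 65.2 tilt z [-0.    -0.001 -1.   ] q [-1.12  0.32 -0.07  1.45  0.02  1.37 -0.06] F [-0.7  0.3  0.4] g 0.999
shift cm [-48.9  -34.69  -1.55] turn [-0.001  0.     0.422]
front edge slope [0.15113929 0.48232987] 8.59459487500784 54 53
```

>>> play_rows --targets "-4.1 -2.9 -0.4 0 0 0 1; -4.1 -2.9 -0.4 0 0 0 1; -4.1 -2.9 -0.4 0 0 0 1; -4.1 -2.9 -0.4 0 0 0 1; -4.1 -2.9 0 0 0 0 1; -4.1 -2.9 0 0 0 0 1; -4.1 -2.9 0 0 0 0 1; -4.1 -2.9 0 0 0 0 1; -4.1 -2.9 0 0 0 0 1; -4.1 -2.9 0 0 0 0 1; -4.1 -2.9 0 0 0 0 1; -3.7 -2.7 0 0 0 0 1; 0 0 0 0 0 0.14 1; 0 0 0 0 0 0.14 1; 0 0 0 0 0 0.14 1"

```text
time: 2.08
position: [0.5791, 0.0531, 0.4176]
tool_rot: [-1.317, -2.851, 0.005]
ft_force: [-0.2, 0.9, 0.1]
grip_width: 1.003
```

```bash
python3 go.py .571 .070 .366 41
```

```text
t 2.075 pos [0.5791 0.0531 0.4176] yawY 40.4 tilt z [-0.002 -0.003 -1.   ] q [-0.5   0.17  0.41  1.62 -0.07  1.36  0.63] F [-0.2  0.9  0.1] g 1.003
shift cm [1.81 0.49 5.16] turn [-0.003  0.001 -0.011]
```

>>> play_rows --targets "1.8 0.5 0 0 0 0 1; 0 0 2.5 0 0 0 1; 0 0 2.6 0 0 0 1; 0 0 0 0 0 0 1"

```text
time: 2.58
position: [0.5707, 0.0704, 0.3653]
tool_rot: [-1.32, -2.85, 0.005]
ft_force: [-0.5, -1.2, -0.1]
grip_width: 0.998
```

```bash
python3 go.py .571 .070 .366 41
```

```text
t 2.575 pos [0.5707 0.0704 0.3653] yawY 40.3 tilt z [-0.002 -0.003 -1.   ] q [-0.52  0.19  0.4   1.71 -0.07  1.26  0.6 ] F [-0.5 -1.2 -0.1] g 0.998
shift cm [-0.05 -0.01 -0.07] turn [-0.003  0.    -0.012]
```

Close lightly on the pin.

>>> play_rows --targets "0 0 0 0 0 0 -1; 0 0 0 0 0 0 -1; 0 0 0 0 0 0 -1; 0 0 0 0 0 0 -1; 0 0 0 0 0 0 -1" --newtons 6

```text
time: 3.2
position: [0.5718, 0.0701, 0.3689]
tool_rot: [1.319, 2.848, -0.0]
ft_force: [-0.2, -0.5, -0.2]
grip_width: 0.517
```

Run:
```python
from h import *
s=ctrl.get_state();print(s['grip_width'],s['grip_width']*87,s['position'],s['ft_force'])
from scipy.spatial.transform import Rotation as Ro
M=Ro.from_rotvec(s['tool_rot']).as_matrix()
# arc waypoints in tool frame, bar angle from now to -12 deg
c=np.array([.562,.170]);p0=s['position'][:2]
a0=np.degrees(np.arctan2(*(p0-c)[::-1]));print('a0',a0,np.hypot(*(p0-c)))
prev=p0
for a in np.linspace(a0,-11,15)[1:]:
    p=c+.1*np.array([np.cos(np.radians(a)),np.sin(np.radians(a))])
    print(round(a,1),p.round(3),(M.T@np.r_[p-prev,0]*100).round(2));prev=p
```

```text
0.5165586360357183 44.94060133510749 [0.5718021  0.0701463  0.36890743] [-0.22642491 -0.46479326 -0.21842884]
a0 -84.39354235222568 0.10033366107817737
-79.2 [0.581 0.072] [-0.46  0.79  0.  ]
-73.9 [0.59  0.074] [-0.41  0.82  0.  ]
-68.7 [0.598 0.077] [-0.34  0.85  0.  ]
-63.4 [0.607 0.081] [-0.26  0.88  0.  ]
-58.2 [0.615 0.085] [-0.18  0.9   0.  ]
-52.9 [0.622 0.09 ] [-0.09  0.91  0.  ]
-47.7 [0.629 0.096] [-0.01  0.91  0.  ]
-42.5 [0.636 0.102] [0.07 0.91 0.  ]
-37.2 [0.642 0.11 ] [0.16 0.9  0.  ]
-32.0 [0.647 0.117] [0.24 0.88 0.  ]
-26.7 [0.651 0.125] [0.32 0.86 0.  ]
-21.5 [0.655 0.133] [ 0.4   0.82 -0.  ]
-16.2 [0.658 0.142] [ 0.47  0.79 -0.  ]
-11.0 [0.66  0.151] [ 0.54  0.74 -0.  ]
```

>>> play_rows --targets "0 0 0.2 0 0 0 -1; 0 0 0 0 0 0 -1; 0 0 0 0 0 0 -1; 0 0 0 0 0 0 -1; 0 0 0 0 0 0 -1"

```text
time: 3.82
position: [0.5718, 0.0706, 0.3668]
tool_rot: [1.319, 2.848, 0.001]
ft_force: [0.4, -0.0, -0.7]
grip_width: 0.157
```

The opening is 13.7 mm, so the fingers are on the 14 mm pin. Now I'll follow the arc.

>>> play_rows --targets "-0.46 0.8 0 0 0 0 -1; -0.41 0.8 0 0 0 0 -1; -0.34 0.85 0 0 0 0 -1; -0.26 0.9 0 0 0 0 -1; -0.18 0.9 0 0 0 0 -1; -0.1 0.9 0 0 0 0 -1; 0 0.9 0 0 0 0 -1"

```text
time: 4.7
position: [0.6337, 0.0947, 0.3668]
tool_rot: [1.322, 2.844, -0.006]
ft_force: [-0.1, -1.8, 1.2]
grip_width: 0.159
```

```bash
python3 go.py .66 .151 .366 41
python3 - <<'E'
from h import *
p=ctrl.get_state()['position'][:2]-[.562,.170];print(np.hypot(*p),np.degrees(np.arctan2(p[1],p[0])))
E
```

```text
t 4.7 pos [0.6337 0.0947 0.3668] yawY 40.1 tilt z [ 0.003 -0.005 -1.   ] q [-0.5   0.33  0.39  1.54 -0.12  1.29  0.6 ] F [-0.1 -1.8  1.2] g 0.159
shift cm [2.61 5.64 0.05] turn [-0.001  0.006 -0.015]
0.10397162338730322 -46.38488744507076
```

>>> play_rows --targets "0.2 0.8 0 0 0 0 -1; 0.25 0.9 0 0 0 0 -1; 0.3 0.85 0 0 0 0 -1; 0.4 0.8 0 0 0 0 -1; 0.45 0.8 0 0 0 0 -1; 0.5 0.75 0 0 0 0 -1; 0 0 0 0 0 0 -1; 0 0 0 0 0 0 -1"

```text
time: 5.7
position: [0.6603, 0.1481, 0.3668]
tool_rot: [1.318, 2.843, -0.0]
ft_force: [0.8, -1.3, 0.2]
grip_width: 0.155
```

```bash
python3 go.py .66 .151 .42 41
python3 - <<'E'
from h import *
p=ctrl.get_state()['position'][:2]-[.562,.170];print(np.hypot(*p),np.degrees(np.arctan2(p[1],p[0])))
E
```

```text
t 5.7 pos [0.6603 0.1481 0.3668] yawY 40.3 tilt z [ 0.007 -0.004 -1.   ] q [-0.54  0.4   0.37  1.45 -0.14  1.31  0.54] F [ 0.8 -1.3  0.2] g 0.155
shift cm [ 0.2   0.18 -5.32] turn [ 0.003  0.007 -0.013]
0.10069227848680658 -12.562312685991046
```

>>> play_rows --targets "0 0 0 0 0 0 0.3; 0 0 0 0 0 0 0.3; 0 0 0 0 0 0 0.3; 0 0 -1.5 0 0 0 0.3; 0 0 -2.5 0 0 0 0.5; 0 0 -3 0 0 0 0.7; 0 0 -3 0 0 0 0.7; -5 -2.5 0 0 0 0 0.8; -5 -2.5 0 0 0 0 0.8; -5 -2.5 0 0 0 0 0.8; -5 -2.5 0 0 0 0 0.8; -5 -2.5 0 0 0 0 0.8"

```text
time: 7.2
position: [0.7275, -0.1204, 0.4805]
tool_rot: [1.294, 2.853, 0.015]
ft_force: [1.1, -0.6, 0.6]
grip_width: 0.897
```

```bash
cat > m2.py <<'E'
from h import *
import sys
tag=sys.argv[1]
ims={n:grab(n) for n in('top','scene')}
for n,im in ims.items(): cv2.imwrite(f'pics/{n}{tag}.png',cv2.resize(im['pixels'],(800,600),interpolation=cv2.INTER_CUBIC))
for n,im in ims.items():
    P=cloud(im); hsv=cv2.cvtColor(im['pixels'],cv2.COLOR_BGR2HSV)
    reg=(P[...,0]>.35)&(P[...,0]<.9)&(P[...,1]>-.55)&(P[...,1]<.3)
    cork=(hsv[...,1]>90)&(hsv[...,0]<22)&reg&(P[...,2]>.06)&(P[...,2]<.2)&(P[...,1]<.2)
    nc,l,st,ce=cv2.connectedComponentsWithStats(cork.astype(np.uint8))
    for i in range(1,nc):
        if st[i,4]>15:
            Q=P[l==i]; z=np.percentile(Q[:,2],90); T=Q[Q[:,2]>z-.006]
            e=np.array([world(im,*ce[i],z=z)])[0]
            print(n,'cork',ce[i].round(1),st[i,4],'topz',z.round(4),'mean',T.mean(0).round(4),'bbox',Q.min(0).round(3),Q.max(0).round(3))
    m=reg&(P[...,2]>.162)&(P[...,2]<.178)&(P[...,1]>.05)&(P[...,1]<.25)&(P[...,0]>.5)
    if m.sum()>50:
        b=cv2.minAreaRect((P[m][:,:2]*1000).astype(np.float32)); print(n,'bar',b,cv2.boxPoints(b).round(0).tolist())
E
python3 m2.py 1
```

```text
top cork [221.4 199.5] 64 topz 0.0927 mean [0.5496 0.094  0.09  ] bbox [0.533 0.082 0.075] [0.563 0.108 0.097]
top cork [240.2 201.8] 66 topz 0.0916 mean [0.5405 0.0307 0.0892] bbox [0.526 0.018 0.073] [0.557 0.045 0.094]
top bar ((665.3800659179688, 145.51841735839844), (41.998939514160156, 247.31280517578125), 76.75516510009766) [[540.0, 153.0], [781.0, 97.0], [791.0, 138.0], [550.0, 194.0]]
scene cork [271.2 202. ] 77 topz 0.1062 mean [ 0.5386 -0.0234  0.1042] bbox [ 0.525 -0.036  0.072] [ 0.556 -0.01   0.108]
scene cork [287.2 212.3] 44 topz 0.0899 mean [0.5474 0.0374 0.0882] bbox [0.531 0.024 0.082] [0.56  0.051 0.091]
scene bar ((668.828857421875, 148.80218505859375), (42.53251266479492, 246.18389892578125), 76.66029357910156) [[544.0, 157.0], [784.0, 100.0], [794.0, 141.0], [554.0, 198.0]]
```

View pics/top1.png

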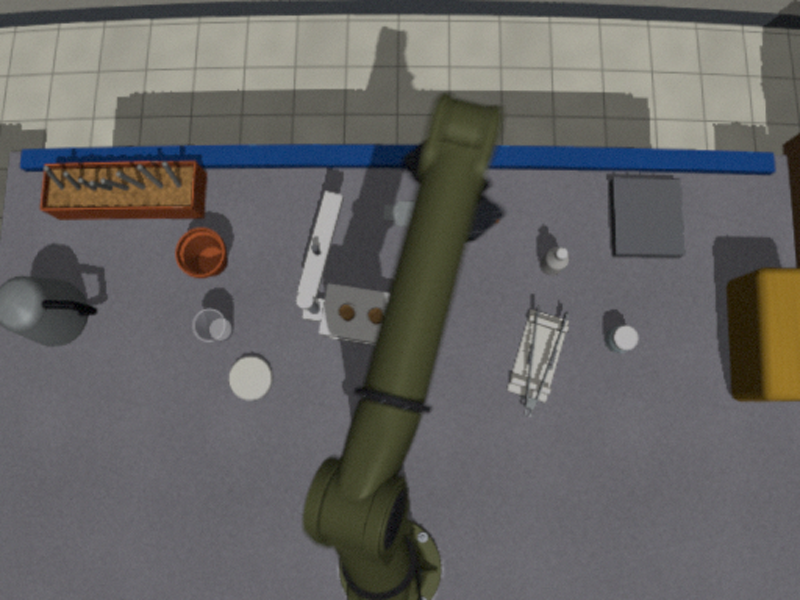

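View pics/scene1.png

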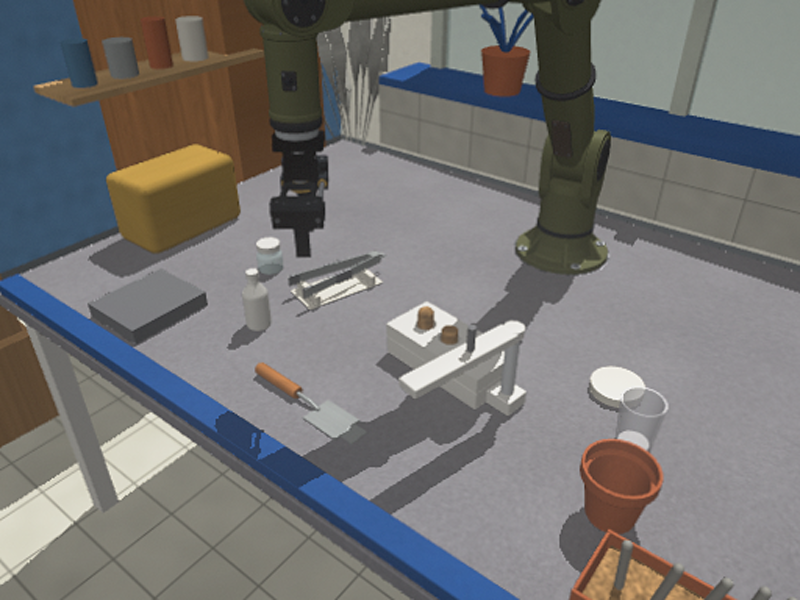

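The lamp now points away, with the bar running from (303,300) to (332,195) in the top view, about 85° from the row. Next I'll measure the tongs.

Run:
```python
from h import *
for n in('top','scene'):
    im=dict(np.load(n+'.npz'));P=cloud(im);px=im['pixels'].astype(int)
    reg=(P[...,0]>.36)&(P[...,0]<.72)&(P[...,1]>-.45)&(P[...,1]<-.22)
    m=reg&(P[...,2]>.03)&(P[...,2]<.062)&(px.max(-1)<135)
    Q=P[m];print(n,m.sum(),Q.min(0).round(3),Q.max(0).round(3))
    c=Q.mean(0);_,_,V=np.linalg.svd(Q[:,:2]-c[:2]);print('c',c.round(4),'dir',np.degrees(np.arctan2(V[0,1],V[0,0])))
    v,u=np.where(reg);b=[max(v.min()-5,0),v.max()+5,u.min()-5,u.max()+5]
    crop=im['pixels'][b[0]:b[1],b[2]:b[3]];sc=min(800/crop.shape[1],600/crop.shape[0]);print(b,sc)
    cv2.imwrite(f'pics/t_{n}.png',cv2.resize(crop,None,fx=sc,fy=sc,interpolation=cv2.INTER_CUBIC))
    # slices by x: list y of tongs top pixels
    for x in np.arange(.38,.70,.02):
        k=Q[abs(Q[:,0]-x)<.006]
        if len(k): print(round(x,2),np.sort((k[:,1]*1000).round(0)).astype(int).tolist()[:40])
    w=reg&(P[...,2]>.002)&(P[...,2]<.035)&(px.min(-1)>105)
    b=cv2.minAreaRect((P[w][:,:2]*1000).astype(np.float32));print('rest',b,cv2.boxPoints(b).round(0).tolist())
```

```text
top 328 [ 0.361 -0.389  0.03 ] [ 0.68  -0.263  0.062]
c [ 0.4801 -0.3282  0.0466] dir 170.03972649864093
[np.int64(150), np.int64(262), np.int64(308), np.int64(384)] 5.357142857142857
0.38 [-321, -320, -317, -317, -294, -294, -293, -293]
0.4 [-331, -328, -328, -328, -328, -327, -325, -320, -318, -297, -297, -297, -297, -296, -296]
0.42 [-336, -335, -335, -334, -334, -331, -302, -301, -301, -301, -299, -299, -298, -297, -266]
0.44 [-349, -348, -348, -346, -345, -345, -344, -343, -343, -342, -342, -341, -341, -341, -302, -302, -302, -301, -300, -300, -298, -296]
0.46 [-355, -354, -353, -352, -352, -351, -350, -350, -348, -348, -348, -346, -305, -305, -304, -304, -302, -301, -301, -301, -300, -300, -299, -298]
0.48 [-360, -359, -357, -356, -356, -355, -355, -310, -308, -308, -307, -305, -305, -304, -304, -304, -303, -302]
0.5 [-366, -366, -366, -364, -363, -362, -312, -312, -309, -309, -309, -308]
0.52 [-389, -377, -374, -374, -374, -373, -371, -371, -370, -368, -313, -312, -312, -312, -311, -311, -310]
0.54 [-382, -380, -380, -379, -378, -378, -377, -376, -375, -374, -361, -317, -316, 
[... 2358 characters left out ...]
11, -311, -310, -309]
0.56 [-382, -381, -381, -379, -379, -378, -377, -376, -376, -374, -326, -320, -320, -318, -318, -317, -317, -317, -317, -316, -316, -316, -315, -315, -315, -314, -314, -314, -312]
0.58 [-321]
0.66 [-338, -337, -335, -335, -335, -334, -334, -334, -333, -333, -332, -332, -332, -332, -331, -330, -330]
0.68 [-336, -336, -336, -335, -335, -335, -335, -335, -335, -335, -334, -334, -333, -333, -333, -333, -333, -333, -333, -333, -332, -332, -332, -332, -331, -331, -331, -331, -331, -329, -328, -328, -327]
rest ((540.2850952148438, -334.9053955078125), (359.8723449707031, 229.64013671875), 0.43993934988975525) [[359.0, -221.0], [361.0, -451.0], [721.0, -448.0], [719.0, -219.0]]
```

Run:
```python
from h import *
a=np.radians(-14);ux=np.array([np.cos(a),np.sin(a)]);uy=np.array([-ux[1],ux[0]]);o=np.array([.48,-.331])
for n in('top','scene'):
    im=dict(np.load(n+'.npz'));P=cloud(im);px=im['pixels'].astype(int)
    s=(P[...,:2]-o)@ux; w=(P[...,:2]-o)@uy
    reg=(abs(s)<.22)&(abs(w)<.06)
    m=reg&(P[...,2]>.035)&(P[...,2]<.062)&(px.max(-1)<150)
    S=s[m];print(n,'s range',np.sort(S)[[0,1,2,-3,-2,-1]].round(3))
    for q in np.arange(-.17,.15,.01):
        k=m&(abs(s-q)<.005); 
        if k.sum(): W=w[k]*1000; print(round(q,3),k.sum(),'neg',np.round([W[W<0].min(),W[W<0].max()],0) if (W<0).any() else '','pos',np.round([W[W>0].min(),W[W>0].max()],0) if (W>0).any() else '','z',np.median(P[k][:,2]).round(3))
    # rest bars: white z .022-.032
    k=reg&(P[...,2]>.022)&(P[...,2]<.033)&(px.min(-1)>110)
    h,e=np.histogram(s[k],np.arange(-.12,.14,.01));print(list(zip(e.round(2).tolist(),h.tolist())))
    k=reg&(P[...,2]>.002)&(P[...,2]<.033)&(px.min(-1)>100);print('plate s',np.percentile(s[k],[1,99]).round(3),'w',np.percentile(w[k],[1,99]).round(3))
```

```text
top s range [-0.153 -0.152 -0.152  0.189  0.195  0.195]
-0.15 9 neg [-7. -0.] pos [3. 7.] z 0.043
-0.14 11 neg [-9. -2.] pos [ 1. 10.] z 0.041
-0.13 22 neg [-11.  -1.] pos [ 1. 10.] z 0.052
-0.12 24 neg [-14.  -1.] pos [ 0. 11.] z 0.051
-0.11 11 neg [-14.  -7.] pos [ 3. 12.] z 0.05
-0.1 9 neg [-15. -11.] pos [11. 13.] z 0.051
-0.09 12 neg [-15.  -8.] pos [10. 15.] z 0.051
-0.08 8 neg [-17. -14.] pos [14. 16.] z 0.049
-0.07 10 neg [-19. -15.] pos [13. 17.] z 0.048
-0.06 11 neg [-19. -16.] pos [14. 18.] z 0.049
-0.05 9 neg [-21. -18.] pos [17. 19.] z 0.047
-0.04 19 neg [-28. -20.] pos [17. 26.] z 0.049
-0.03 19 neg [-28. -20.] pos [19. 26.] z 0.05
-0.02 17 neg [-27. -21.] pos [21. 26.] z 0.051
-0.01 17 neg [-27. -22.] pos [20. 27.] z 0.052
0.0 10 neg [-26. -24.] pos [23. 27.] z 0.05
0.01 8 neg [-27. -24.] pos [25. 26.] z 0.049
0.02 12 neg [-30. -26.] pos [24. 28.] z 0.047
0.03 11 neg [-30. -27.] pos [26. 30.] z 0.052
0.04 8 neg [-31. -29.] pos [27. 30.] z 0.051
0.05 10 neg [-32. -30.] pos [28. 31.] z 0.047
0.06 14 neg [-34.  -1.] pos [27. 32.] z 0.051
0.07 15 neg [-35. -28.] pos [29. 3
[... 1233 characters left out ...]

0.02 19 neg [-27. -21.] pos [24. 30.] z 0.045
0.03 20 neg [-31. -21.] pos [27. 33.] z 0.044
0.04 25 neg [-31. -23.] pos [27. 33.] z 0.043
0.05 19 neg [-33. -26.] pos [29. 35.] z 0.045
0.06 23 neg [-33. -24.] pos [29. 36.] z 0.044
0.07 22 neg [-33. -24.] pos [30. 37.] z 0.046
0.08 27 neg [-33. -23.] pos [25. 38.] z 0.045
0.09 13 neg [-31. -22.] pos [32. 35.] z 0.044
[(-0.12, 0), (-0.11, 0), (-0.1, 0), (-0.09, 17), (-0.08, 20), (-0.07, 1), (-0.06, 0), (-0.05, 1), (-0.04, 2), (-0.03, 2), (-0.02, 2), (-0.01, 2), (-0.0, 3), (0.01, 1), (0.02, 3), (0.03, 2), (0.04, 2), (0.05, 19), (0.06, 15), (0.07, 1), (0.08, 0), (0.09, 0), (0.1, 0), (0.11, 0), (0.12, 0)]
plate s [-0.207  0.218] w [-0.054  0.056]
```

View pics/t_top.png

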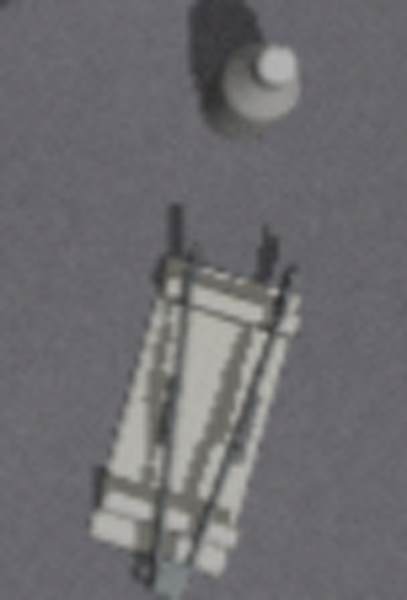

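The tongs have pads at s=−45…−3 mm on the fitted axis, their head at −153 and tips at about +87. These all give tongs_grip ≈ (0.458, −0.326), with the jaws pointing at −14°. I plan to reach the pod from the planter's −y end.

```bash
python3 go.py .458 -.3256 .42 39; python3 go.py .458 -.3256 .42 -104
```

```text
t 7.3 pos [ 0.7264 -0.1285  0.4796] yawY 40.5 tilt z [ 0.01  -0.002 -1.   ] q [-0.15  0.52  0.47  1.08 -0.23  1.58  0.98] F [-0.8 -1.1  0.3] g 0.9
shift cm [  2.48 -33.25   5.73] turn [0.007 0.008 0.026]
t 7.3 pos [ 0.7264 -0.1285  0.4796] yawY 40.5 tilt z [ 0.01  -0.002 -1.   ] q [-0.15  0.52  0.47  1.08 -0.23  1.58  0.98] F [-0.8 -1.1  0.3] g 0.9
shift cm [  2.48 -33.25   5.73] turn [ 0.013 -0.005  2.522]
```

>>> play_rows --targets "0.4 -5 0 0 0 0 1; 0.4 -5 0 0 0 0 1; 0.4 -5 1 0 0 0 1; 0.4 -5 1 0 0 0 1; 0.4 -5 1 0 0 0 1; 0.4 -5 1 0 0 0 1; 0 -2 1 0 0 0 1; 0 0 0 0 0 0.18 1; 0 0 0 0 0 0.18 1; 0 0 0 0 0 0.18 1; 0 0 0 0 0 0.18 1; 0 0 0 0 0 0.18 1; 0 0 0 0 0 0.18 1; 0 0 0 0 0 0.18 1; 0 0 0 0 0 0.18 1; 0 0 0 0 0 0.18 1; 0 0 0 0 0 0.18 1; 0 0 0 0 0 0.18 1; 0 0 0 0 0 0.18 1"

```text
time: 9.68
position: [0.4681, -0.3172, 0.4393]
tool_rot: [3.138, 0.089, 0.052]
ft_force: [-0.1, -0.3, -0.2]
grip_width: 1.002
```

```bash
python3 go.py .458 -.3256 .30 -104
```

```text
t 9.675 pos [ 0.4681 -0.3172  0.4393] yawY -86.8 tilt z [ 0.033 -0.001 -0.999] q [-0.14  0.13  0.76  1.65 -0.11  1.37 -0.87] F [-0.1 -0.3 -0.2] g 1.002
shift cm [-1.52  0.75 13.89] turn [-0.003 -0.033  0.301]
```

>>> play_rows --targets "-0.5 0.3 4 0 -0.015 0.15 1; -0.5 0.2 4 0 -0.015 0.15 1; -0.4 0.2 4 0 0 0 1; 0 0 0 0 0 0 1"

```text
time: 10.18
position: [0.4605, -0.3201, 0.3192]
tool_rot: [-3.114, 0.389, -0.015]
ft_force: [-0.7, 1.0, 0.4]
grip_width: 1.0
```

```bash
python3 go.py .458 -.3256 .205 -104; python3 m2.py 2; python3 go.py .458 -.3256 .205 -104
```

```text
t 10.175 pos [ 0.4605 -0.3201  0.3192] yawY -104.2 tilt z [ 0.01   0.002 -1.   ] q [-0.12  0.23  0.78  1.81 -0.19  1.16 -1.1 ] F [-0.7  1.   0.4] g 1.0
shift cm [-0.21  0.64 11.42] turn [-0.004 -0.009 -0.004]
top cork [221.4 199.5] 65 topz 0.0916 mean [0.5479 0.093  0.0891] bbox [0.533 0.078 0.078] [0.563 0.108 0.095]
top cork [240.1 201.7] 65 topz 0.0929 mean [0.5414 0.0308 0.0902] bbox [0.526 0.018 0.079] [0.556 0.045 0.095]
top cork [258.5 204.1] 61 topz 0.1087 mean [ 0.5329 -0.0301  0.1062] bbox [ 0.519 -0.041  0.076] [ 0.545 -0.018  0.114]
top bar ((665.8238525390625, 145.41847229003906), (41.51893615722656, 249.05812072753906), 76.74148559570312) [[540.0, 154.0], [782.0, 97.0], [792.0, 137.0], [549.0, 194.0]]
scene cork [271.4 202.6] 83 topz 0.1064 mean [ 0.5409 -0.0222  0.1047] bbox [ 0.528 -0.036  0.071] [ 0.555 -0.011  0.112]
scene cork [287.2 212.2] 56 topz 0.0901 mean [0.5466 0.037  0.088 ] bbox [0.531 0.024 0.082] [0.559 0.05  0.092]
scene bar ((668.884521484375, 148.7099609375), (42.076904296875, 246.96942138671875), 76.87229919433594) [[544.0, 156.0], [784.0, 100.0], [794.0, 141.0], [553.0, 197.0]]
t 10.275 pos [ 0.4619 -0.3213  0.3227] yawY -104.2 tilt z [ 0.016 -0.001 -1.   ] q [-0.12  0.23  0.78  1.81 -0.18  1.16 -1.1 ] F [-0.1  0.   0.3] g 0.998
shift cm [-0.46  0.55 11.77] turn [-0.003 -0.016 -0.004]
```

Both views agree on layout. The scene view reads about 5 mm off in x and y, while the gripped pin matched the top view within 1 mm, so I'll trust the top view. That puts the tall pod at (0.534, −0.029), 202 mm from the hinge as it should be. Next I'll descend on the tongs.

>>> play_rows --targets "-0.5 0.6 2 0 -0.015 0 1; 0 0 3 0 0 0 1; 0 0 3 0 0 0 1; 0 0 2 0 0 0 1; 0 0 0 0 0 0 1"

```text
time: 10.9
position: [0.4584, -0.3282, 0.2239]
tool_rot: [-3.118, 0.386, -0.015]
ft_force: [-0.5, 0.4, -0.0]
grip_width: 0.999
```

```bash
python3 go.py .458 -.3250 .205 -104
```

```text
t 10.9 pos [ 0.4584 -0.3282  0.2239] yawY -104.1 tilt z [ 0.01  -0.001 -1.   ] q [-0.05  0.36  0.74  1.89 -0.3   0.99 -1.  ] F [-0.5  0.4 -0. ] g 0.999
shift cm [-0.14 -0.3   1.89] turn [-0.001 -0.01  -0.002]
```

>>> play_rows --targets "-0.1 -0.3 0.9 0 -0.01 0 1; 0 0 1 0 0 0 1; 0 0 0 0 0 0 0.1; 0 0 0 0 0 0 0.1; 0 0 0 0 0 0 0.1; 0 0 0 0 0 0 0.1; 0 0 0 0 0 0 0.1; 0 0 0 0 0 0 0.1; 0 0 0 0 0 0 0.1" --newtons 25

```text
time: 12.02
position: [0.4596, -0.3258, 0.2068]
tool_rot: [-3.118, 0.385, -0.007]
ft_force: [0.7, 0.2, -0.7]
grip_width: 0.551
```

```bash
python3 go.py .458 -.3250 .30 -104
```

```text
t 12.025 pos [ 0.4596 -0.3258  0.2068] yawY -104.1 tilt z [ 0.004 -0.    -1.   ] q [-0.05  0.39  0.73  1.9  -0.32  0.96 -0.99] F [ 0.7  0.2 -0.7] g 0.551
shift cm [-0.13 -0.05 -9.33] turn [-0.001 -0.004 -0.002]
```

The opening is 47.9 mm, so the tongs are part-squeezed. Lift them.

>>> play_rows --targets "0 0 -1 0 0 0 0.1; 0 0 -2 0 0 0 0.1; 0 0 -3 0 0 0 0.1; 0 0 -3 0 0 0 0.1; 0 0 -1.5 0 0 0 0.1; 0 0 0 0 0 0 0.1; 0 0 0 0 0 0 0.1"

```text
time: 12.9
position: [0.4586, -0.3262, 0.3192]
tool_rot: [-3.118, 0.387, -0.01]
ft_force: [0.1, 0.8, -1.7]
grip_width: 0.552
```

```bash
python3 go.py .520 -.15 .31 -8; python3 m2.py 3
```

```text
t 12.9 pos [ 0.4586 -0.3262  0.3192] yawY -104.2 tilt z [ 0.007 -0.001 -1.   ] q [-0.12  0.24  0.79  1.81 -0.19  1.16 -1.09] F [ 0.1  0.8 -1.7] g 0.552
shift cm [  1.64 -18.59   0.95] turn [ 0.005 -0.006 -1.678]
top cork [221.3 199.4] 65 topz 0.0932 mean [0.5489 0.0952 0.0904] bbox [0.533 0.081 0.08 ] [0.562 0.108 0.097]
top cork [240.2 201.6] 65 topz 0.0917 mean [0.5411 0.0303 0.0893] bbox [0.526 0.018 0.081] [0.556 0.045 0.095]
top cork [258.3 204.1] 63 topz 0.1095 mean [ 0.5334 -0.0294  0.1067] bbox [ 0.518 -0.041  0.074] [ 0.546 -0.018  0.114]
top bar ((665.8251953125, 145.19256591796875), (42.07735824584961, 247.5651092529297), 76.56769561767578) [[541.0, 153.0], [781.0, 96.0], [791.0, 137.0], [550.0, 194.0]]
scene cork [271.3 202.6] 83 topz 0.1063 mean [ 0.541  -0.0226  0.1045] bbox [ 0.529 -0.034  0.07 ] [ 0.553 -0.011  0.109]
scene cork [286.8 213.1] 59 topz 0.09 mean [0.5471 0.0373 0.0879] bbox [0.527 0.021 0.071] [0.562 0.05  0.092]
scene bar ((669.27783203125, 148.69512939453125), (42.7080192565918, 246.86981201171875), 76.2939224243164) [[544.0, 157.0], [784.0, 99.0], [794.0, 140.0], [554.0, 199.0]]
```

View pics/scene3.png

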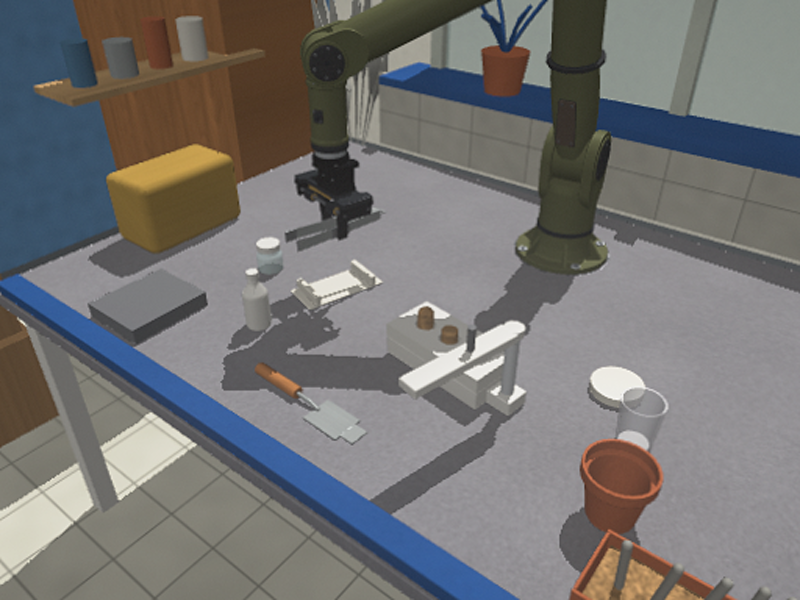

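View pics/top3.png

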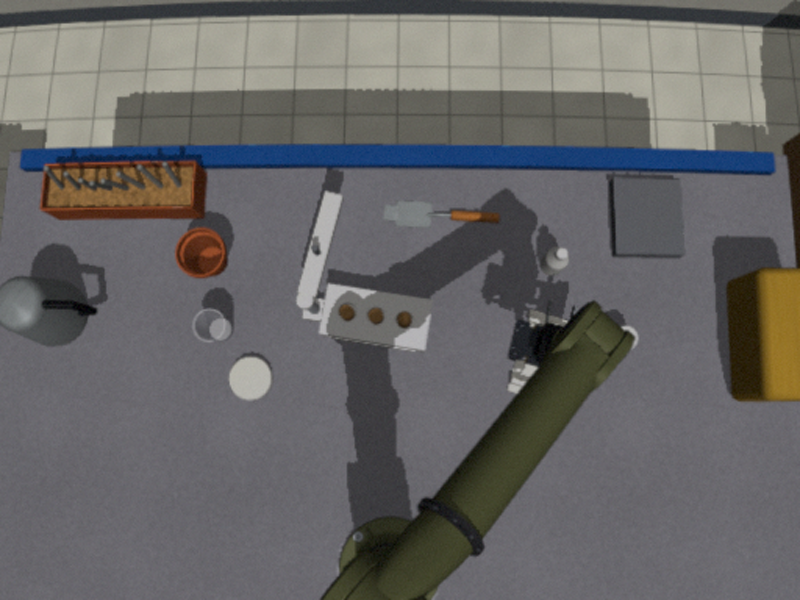

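Step 2 is done: the tongs are off the rest and level (scene, tongs around 290–385, 215–235). Next I'll raise them and turn them to point along planter +y.

>>> play_rows --targets "0 0 -1 0 0 -0.1 0.1; 0 0 -1 0 0 -0.17 0.1; 0 0 0 0 0 -0.17 0.1; 0 0 0 0 0 -0.17 0.1; 0 0 0 0 0 -0.17 0.1; 0 0 0 0 0 -0.17 0.1; 0 0 0 0 0 -0.17 0.1; 0 0 0 0 0 -0.17 0.1; 0 0 0 0 0 -0.17 0.1; 0 0 0 0 0 -0.15 0.1; 0 0 0 0 0 0 0.1"

```text
time: 14.38
position: [0.4559, -0.3239, 0.3263]
tool_rot: [-2.377, -2.029, 0.014]
ft_force: [0.4, -0.5, -0.7]
grip_width: 0.55
```

```bash
python3 go.py .511 -.192 .30 -8
```

```text
t 14.375 pos [ 0.4559 -0.3239  0.3263] yawY -9.0 tilt z [-0.017  0.007 -1.   ] q [ 0.05  0.21  0.59  1.79 -0.12  1.2   0.51] F [ 0.4 -0.5 -0.7] g 0.55
shift cm [13.88  3.43  2.62] turn [-0.018 -0.004 -0.018]
```

>>> play_rows --targets "3 0.8 0.6 -0.009 0 -0.009 0.1; 4 1 0.7 -0.009 0 -0.009 0.1; 4 1 0.7 0 0 0 0.1; 2.5 0.5 0.5 0 0 0 0.1; 0 0 0 0 0 0 0.1; 0 0 0 0 0 0 0.1"

```text
time: 15.12
position: [0.5086, -0.1934, 0.2973]
tool_rot: [-2.387, -2.033, 0.003]
ft_force: [-0.1, -0.1, -0.6]
grip_width: 0.549
```

```bash
python3 go.py .511 -.192 .255 -8;python3 m2.py 4
```

```text
t 15.125 pos [ 0.5086 -0.1934  0.2973] yawY -9.2 tilt z [-0.005  0.003 -1.   ] q [-0.13  0.19  0.49  1.86 -0.1   1.12  0.24] F [-0.1 -0.1 -0.6] g 0.549
shift cm [0.17 0.24 4.23] turn [-0.005 -0.002 -0.02 ]
top cork [221.6 199.3] 70 topz 0.0927 mean [0.5482 0.0929 0.0905] bbox [0.533 0.078 0.077] [0.563 0.109 0.098]
top cork [240.1 201.7] 64 topz 0.0919 mean [0.5397 0.0313 0.0897] bbox [0.526 0.018 0.08 ] [0.557 0.045 0.098]
top cork [258.2 204.2] 60 topz 0.1087 mean [ 0.5326 -0.029   0.1065] bbox [ 0.519 -0.041  0.08 ] [ 0.545 -0.015  0.115]
top bar ((666.1546630859375, 145.09780883789062), (41.88767623901367, 246.92701721191406), 76.62014770507812) [[541.0, 153.0], [781.0, 96.0], [791.0, 137.0], [551.0, 194.0]]
scene cork [271.5 202.7] 87 topz 0.1065 mean [ 0.5409 -0.0228  0.1045] bbox [ 0.529 -0.033  0.073] [ 0.554 -0.011  0.109]
scene cork [286.8 213.1] 65 topz 0.09 mean [0.5471 0.037  0.0879] bbox [0.529 0.023 0.073] [0.562 0.049 0.092]
scene bar ((669.6620483398438, 148.76426696777344), (42.49943542480469, 248.21548461914062), 76.55077362060547) [[544.0, 157.0], [785.0, 99.0], [795.0, 141.0], [554.0, 198.0]]
```

View pics/scene4.png

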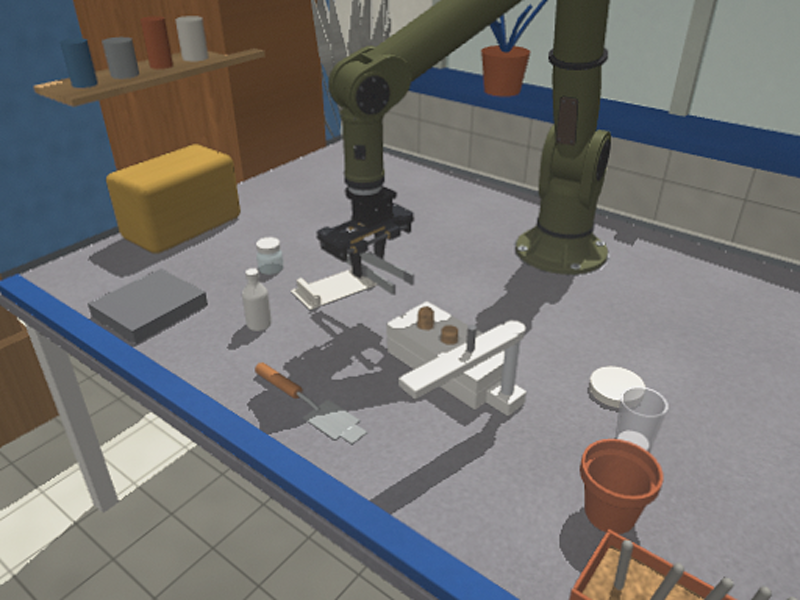

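View pics/top4.png

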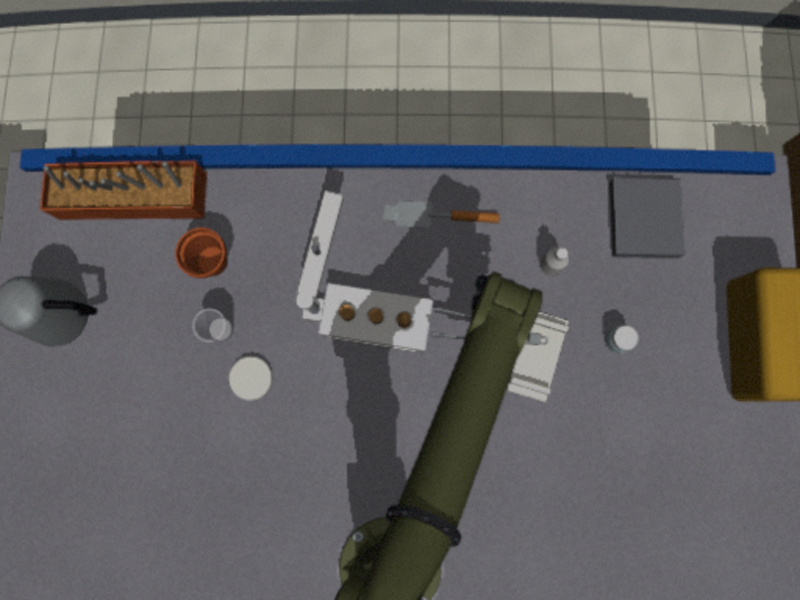

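Both jaws are visible from the top (about 430–468, 308–340) and in the scene (375–412, 262–292). I'll check the jaws' centre line against the pod.

```bash
cat > jaw.py <<'E'
from h import *
from scipy.spatial.transform import Rotation as Ro
import sys
zlo,zhi=float(sys.argv[1]),float(sys.argv[2])
s=ctrl.get_state();M=Ro.from_rotvec(s['tool_rot']).as_matrix()
for n in('top','scene'):
    im=grab(n) if len(sys.argv)>3 else dict(np.load(n+'.npz'));P=cloud(im)
    Q=(P-s['position'])@M   # tool frame
    hsv=cv2.cvtColor(im['pixels'],cv2.COLOR_BGR2HSV)
    m=(P[...,2]>zlo)&(P[...,2]<zhi)&(Q[...,0]>.03)&(Q[...,0]<.125)&(abs(Q[...,1])<.06)&~((hsv[...,1]>90)&(hsv[...,0]<22))&(im['pixels'].max(-1)<170)
    print(n,m.sum(),'z',np.percentile(P[m][:,2],[5,50,95]).round(3) if m.sum() else '')
    for q in np.arange(.035,.125,.01):
        k=m&(abs(Q[...,0]-q)<.005); W=Q[k][:,1]*1000
        a,b=W[W<0],W[W>0]
        print(round(q,3),'neg',np.percentile(a,[5,95]).round(1) if len(a)>1 else '','pos',np.percentile(b,[5,95]).round(1) if len(b)>1 else '')
E
python3 jaw.py .105 .16
python3 - <<'E'
from h import *
from scipy.spatial.transform import Rotation as Ro
s=ctrl.get_state();M=Ro.from_rotvec(s['tool_rot']).as_matrix()
print('pod in tool',(M.T@(np.array([.534,-.029,.096])-s['position'])*1000).round(1))
E
```

```text
top 94 z [0.125 0.14  0.146]
0.035 neg [-24.3 -21.5] pos [19.3 21.7]
0.045 neg [-24.6 -22.1] pos [20.4 23. ]
0.055 neg [-25.6 -23.8] pos [21.8 24.2]
0.065 neg [-25.9 -24.8] pos [22.3 25.2]
0.075 neg [-27.1 -23.9] pos [23.2 25.4]
0.085 neg [-28.1 -22. ] pos [21.3 26.6]
0.095 neg [-29.  -23.9] pos [21.8 27.7]
0.105 neg [-28.5 -25.4] pos [22.  23.3]
0.115 neg  pos 
scene 254 z [0.121 0.132 0.143]
0.035 neg [-21.9 -17.9] pos [21.7 24.4]
0.045 neg [-22.5 -18.6] pos [21.9 26.5]
0.055 neg [-23.3 -19.4] pos [22.9 26.2]
0.065 neg [-24.4 -20.1] pos [24.6 27.9]
0.075 neg [-25.6 -20.7] pos [24.  29.3]
0.085 neg [-25.  -20.4] pos [25.6 29.3]
0.095 neg [-24.7 -20.3] pos [25.7 30.9]
0.105 neg [-27.5 -20. ] pos [22.7 30.6]
0.115 neg [-22.6 -22.1] pos 
pod in tool [166.   -0.  201.9]
```

>>> play_rows --targets "0 0 1.5 0 0 0 0.12; 0 0 1.5 0 0 0 0.12; 0 0 1 0 0 0 0.12; 0 0 0 0 0 0 0.12; 0 0 0 0 0 0 0.12"

```text
time: 15.85
position: [0.507, -0.196, 0.2539]
tool_rot: [-2.393, -2.026, 0.005]
ft_force: [-0.8, -0.7, -1.3]
grip_width: 0.559
```

```bash
cat > pod.py <<'E'
from h import *
from scipy.spatial.transform import Rotation as Ro
s=ctrl.get_state();M=Ro.from_rotvec(s['tool_rot']).as_matrix()
print('t',s['time'],'pos',s['position'].round(4),'tz',M[:,2].round(3),'F',s['ft_force'].round(2),'T',s['torque'].round(2),'g',round(s['grip_width']*87,1),'pod in tool mm',(M.T@(np.array([.534,-.029,.088])-s['position'])*1000).round(1))
E
python3 pod.py; python3 jaw.py .065 .115 1;python3 pod.py
```

```text
t 15.85 pos [ 0.507  -0.196   0.2539] tz [-0.006  0.003 -1.   ] F [-0.83 -0.7  -1.31] T [-0.09  0.01  0.  ] g 48.7 pod in tool mm [168.9   0.2 166.2]
top 125 z [0.068 0.091 0.101]
0.035 neg [-24.3 -22.4] pos [20.8 21.9]
0.045 neg [-25.1 -23.6] pos [21.7 23.9]
0.055 neg [-25.9 -24.9] pos [22.4 25.1]
0.065 neg [-27.4 -24.4] pos [22.8 25.3]
0.075 neg [-27.9 -23.5] pos [22.2 26.9]
0.085 neg [-28.4 -23.6] pos [22.6 26.6]
0.095 neg [-29.3 -25.2] pos [22.6 28.1]
0.105 neg [-29.2 -23.9] pos [23.4 26.6]
0.115 neg [-50.4  -5.8] pos [ 4. 49.]
scene 232 z [0.078 0.09  0.099]
0.035 neg [-23.  -18.3] pos [21.3 25.4]
0.045 neg [-24.6 -18.6] pos [22.1 27.3]
0.055 neg [-24.  -20.7] pos [23.7 27.7]
0.065 neg [-25.1 -20.5] pos [24.3 27.6]
0.075 neg [-26.1 -21.5] pos [26.7 29.8]
0.085 neg [-25.6 -19.6] pos [24.7 29.6]
0.095 neg [-24.2 -20.4] pos [27.3 31.2]
0.105 neg [-25.9 -21.1] pos [26.1 30.3]
0.115 neg  pos 
t 15.95 pos [ 0.5071 -0.1959  0.2542] tz [-0.006  0.003 -1.   ] F [-0.14 -0.07 -0.59] T [-0.08  0.03 -0.02] g 49.0 pod in tool mm [168.8   0.2 166.5]
```

>>> play_rows --targets "1 0 0 0 0 0 0.12; 1.2 0 0 0 0 0 0.12; 1.2 0 0 0 0 0 0.12; 1.2 0 0 0 0 0 0.12; 0 0 0 0 0 0 0.12"

```text
time: 16.58
position: [0.516, -0.1456, 0.2554]
tool_rot: [-2.39, -2.031, 0.0]
ft_force: [1.1, -0.7, -1.4]
grip_width: 0.563
```

```bash
python3 pod.py
```

```text
t 16.575 pos [ 0.516  -0.1456  0.2554] tz [-0.003  0.004 -1.   ] F [ 1.08 -0.67 -1.4 ] T [-0.14  0.07  0.02] g 49.0 pod in tool mm [117.5  -0.4 167.8]
```

>>> play_rows --targets "1 0 0 0 0 0 0.12; 1 0 0 0 0 0 0.12; 0.2 0 0 0 0 0 0.12; 0 0 0 0 0 0 0.12"

```text
time: 17.08
position: [0.5197, -0.1229, 0.2554]
tool_rot: [-2.391, -2.03, 0.001]
ft_force: [-0.4, 0.2, -1.7]
grip_width: 0.56
```

```bash
python3 pod.py; python3 m2.py 5
python3 - <<'E'
from h import *
for n,b in(('top',(180,225,215,310)),('scene',(160,260,200,330))):
    p=np.load(n+'.npz')['pixels'][b[0]:b[1],b[2]:b[3]];cv2.imwrite(f'pics/z5{n}.png',cv2.resize(p,None,fx=6,fy=6,interpolation=cv2.INTER_CUBIC))
E
```

```text
t 17.075 pos [ 0.5197 -0.1229  0.2554] tz [-0.004  0.003 -1.   ] F [-0.43  0.22 -1.73] T [-0.15  0.03 -0.  ] g 48.8 pod in tool mm [ 94.5  -0.4 167.7]
top cork [221.4 199.4] 65 topz 0.0915 mean [0.5491 0.0945 0.0891] bbox [0.533 0.081 0.075] [0.563 0.108 0.096]
top cork [240.2 201.7] 66 topz 0.0913 mean [0.5411 0.0304 0.0887] bbox [0.526 0.018 0.077] [0.557 0.045 0.094]
top cork [258.4 204.3] 62 topz 0.109 mean [ 0.5343 -0.0286  0.1071] bbox [ 0.518 -0.041  0.073] [ 0.546 -0.018  0.113]
top bar ((665.3294677734375, 145.0399627685547), (41.2684211730957, 247.75010681152344), 76.45862579345703) [[540.0, 154.0], [781.0, 96.0], [791.0, 136.0], [550.0, 194.0]]
scene cork [272.3 202.4] 88 topz 0.107 mean [ 0.5407 -0.0231  0.1053] bbox [ 0.527 -0.034  0.07 ] [ 0.554 -0.01   0.108]
scene cork [286.9 213.1] 70 topz 0.0896 mean [0.5467 0.0375 0.0881] bbox [0.529 0.023 0.071] [0.561 0.051 0.091]
scene bar ((667.2767333984375, 148.73025512695312), (42.987789154052734, 248.3967742919922), 76.94308471679688) [[541.0, 156.0], [783.0, 100.0], [793.0, 142.0], [551.0, 198.0]]
```

View pics/z5top.png

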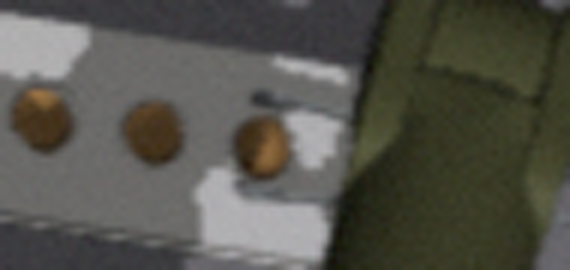

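View pics/z5scene.png

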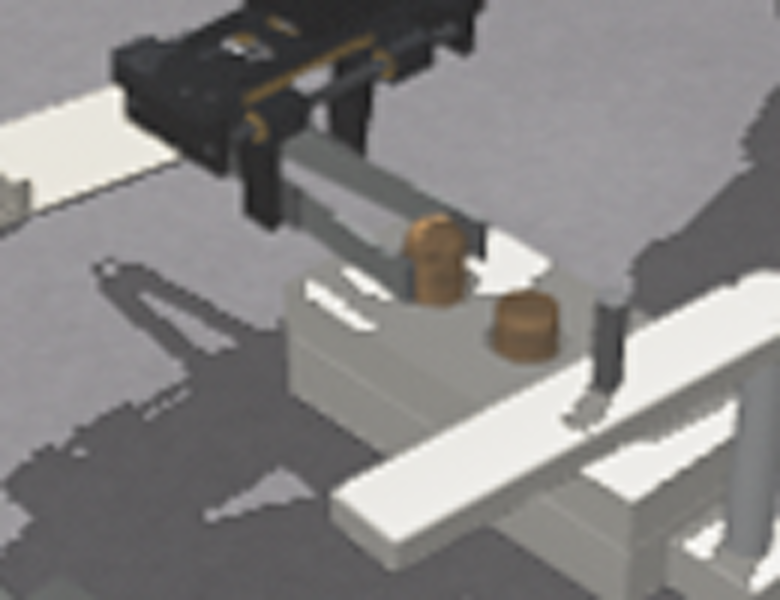

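The pod stands midway between the jaws in both views (top crop: pod at 262,147 with jaws at y 100 and 188). Close in stages.

>>> play_rows --targets "0 0 0 0 0 0 0.05; 0 0 0 0 0 0 0; 0 0 0 0 0 0 -0.05; 0 0 0 0 0 0 -0.1; 0 0 0 0 0 0 -0.3; 0 0 0 0 0 0 -0.5; 0 0 0 0 0 0 -0.5; 0 0 0 0 0 0 -0.5" --newtons 28

```text
time: 18.18
position: [0.5194, -0.1241, 0.2554]
tool_rot: [-2.393, -2.028, 0.001]
ft_force: [0.8, 0.5, -1.6]
grip_width: 0.478
```

```bash
python3 pod.py
```

```text
t 18.175 pos [ 0.5194 -0.1241  0.2554] tz [-0.004  0.003 -1.   ] F [ 0.85  0.45 -1.62] T [-0.09  0.07  0.06] g 41.6 pod in tool mm [ 95.8  -0.5 167.7]
```

The opening stopped at 41.6 mm, against about 42 mm expected on the pod. Lift gently.

>>> play_rows --targets "0 0 -0.5 0 0 0 -0.5; 0 0 -0.8 0 0 0 -0.5; 0 0 -1 0 0 0 -0.5; 0 0 -1 0 0 0 -0.5; 0 0 -1 0 0 0 -0.5; 0 0 -1 0 0 0 -0.5; 0 0 -1 0 0 0 -0.5; 0 0 -1 0 0 0 -0.5; 0 0 -0.8 0 0 0 -0.5; 0 0 -0.3 0 0 0 -0.5; 0 0 0 0 0 0 -0.5; 0 0 0 0 0 0 -0.5; 0 0 0 0 0 0 -0.5"

```text
time: 19.8
position: [0.5195, -0.1244, 0.3455]
tool_rot: [-2.394, -2.028, 0.001]
ft_force: [0.4, 0.4, -1.5]
grip_width: 0.478
```

```bash
python3 pod.py; python3 m2.py 6
python3 - <<'E'
from h import *
for n,b in(('top',(180,225,205,310)),('scene',(130,250,190,330))):
    p=np.load(n+'.npz')['pixels'][b[0]:b[1],b[2]:b[3]];cv2.imwrite(f'pics/z6{n}.png',cv2.resize(p,None,fx=5,fy=5,interpolation=cv2.INTER_CUBIC))
E
```

```text
t 19.8 pos [ 0.5195 -0.1244  0.3455] tz [-0.004  0.003 -1.   ] F [ 0.37  0.37 -1.46] T [-0.13  0.06  0.02] g 41.6 pod in tool mm [ 96.   -0.4 257.7]
top cork [221.6 199.5] 75 topz 0.0924 mean [0.5478 0.0934 0.0901] bbox [0.533 0.078 0.065] [0.563 0.108 0.098]
top cork [240.1 201.7] 65 topz 0.0928 mean [0.542  0.0319 0.0906] bbox [0.526 0.018 0.075] [0.556 0.045 0.096]
top cork [257.7 200.4] 61 topz 0.1978 mean [ 0.5335 -0.0296  0.1953] bbox [ 0.518 -0.042  0.182] [ 0.547 -0.017  0.2  ]
top bar ((665.700439453125, 145.15615844726562), (41.45425796508789, 247.81434631347656), 76.4422378540039) [[540.0, 154.0], [781.0, 96.0], [791.0, 136.0], [550.0, 194.0]]
scene cork [272.9 179.8] 115 topz 0.1953 mean [ 0.54   -0.0226  0.1941] bbox [ 0.53  -0.034  0.144] [ 0.554 -0.01   0.198]
scene cork [286.7 213. ] 60 topz 0.0897 mean [0.5473 0.0367 0.0879] bbox [0.528 0.022 0.073] [0.561 0.051 0.092]
scene bar ((668.055908203125, 149.2779083251953), (42.199100494384766, 248.5103302001953), 76.68196868896484) [[542.0, 157.0], [784.0, 100.0], [794.0, 141.0], [552.0, 198.0]]
```

View pics/z6scene.png

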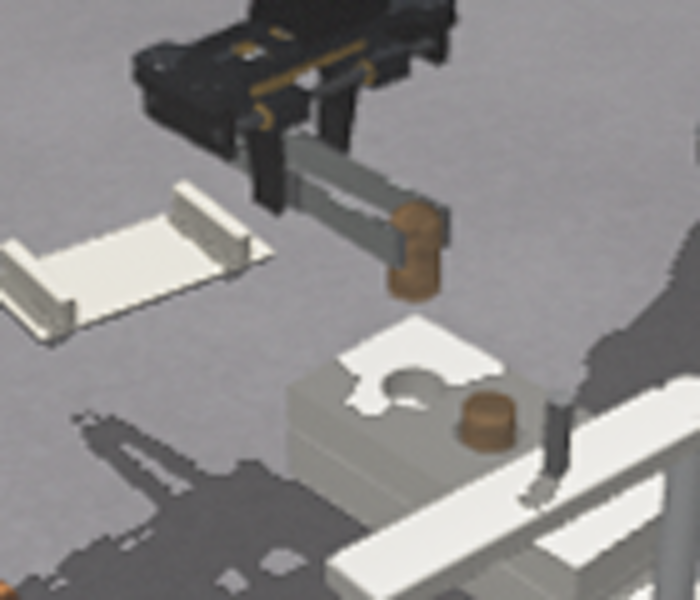

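View pics/scene6.png

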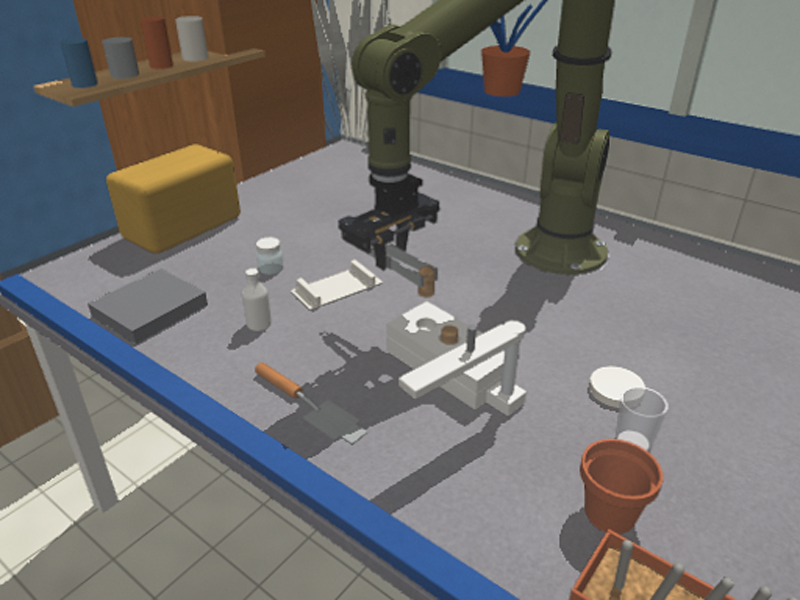

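View pics/top6.png

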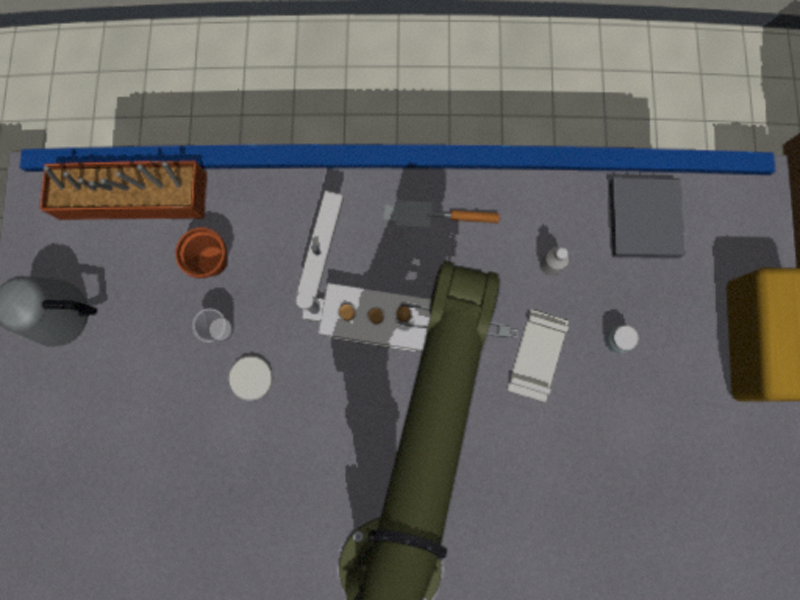

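The pod hangs upright in the tongs with its top at z≈0.197. That puts its foot at about 0.142, roughly 7 cm above the planter's top, and its centre at about 0.17. The arm is still, the short pods and bystanders haven't moved, and the lamp is swung away. Handing in.

```bash
python3 -c "
from bench import ctrl
print(ctrl.get_state()['qd'].round(3)); print(ctrl.close_job())"
```

```text
[-0.002 -0.002 -0.001 -0.002 -0.001  0.001  0.002]
the job is handed in; nothing more can be done
None
```

I swung the lamp back, picked up the tongs and lifted the tall pod out of its well with them. I handed the job in at about 20 s of the 54 s allowed; no verdict was reported.

**What I did**
- **Lamp:** I gripped the knob lightly and carried it round its arc to about 85° (about 1.48 rad) from the row.
- **Tongs:** I picked them up part-squeezed at 48 mm and brought the jaws in from the planter's -y end.
- **Pod:** I closed the tongs on it and raised it 9 cm.

**Last checks**
- The grip opening held steady at 41.6 mm, where about 42 mm was expected on the pod.
- The pod was upright with its top at z ≈ 0.197 m. That puts its foot about 7 cm above the planter and its centre at about 0.17 m.
- The short pods were unmoved to within about 2 mm, and the bystanders looked unmoved in the pictures. The arm was still.
- The fingers stayed about 95 mm behind the pod throughout.

**Disagreement:** the two cameras differed by about 5 mm in x and y. I trusted the top view because it matched the gripped lamp knob to about 1 mm.

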